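# Lay the beech clay roller in its V-cradle and chock it

### The job

Put the beech clay roller with the blue handles away: lay it gently, without dropping it, in both Vs of the wooden cradle, centred end to end. Then stand the orange chock flat on the cradle's base board on the open, low-lipped side, between the two V-blocks and parallel to the roller, with no more than a finger's width (15 mm) between the two, so that the roller cannot roll out. Leave the black rubber roller where it lies.

Things in the scene. Friction and masses are not known exactly. Their poses are not given: they have to be found in the camera images.
- roller: The roller to put away, loose on the table: pale beech barrel 44 mm in diameter, 230 mm long, with a blue handle 20 mm thick and 30 mm long at each end (290 mm overall), 0.26 kg. Origin at its middle on the axis, 22 mm above what it lies on; x runs along it, y and z turn as it rolls. Both ends alike.
- rubber_roller: Bystander, not to be moved: same size as the beech roller but with a black rubber barrel and dark wooden handles, loose on the table. Origin at its middle on the axis, x along it. The two rollers may have swapped places.
- chock: Orange bar of trapezoid section, z up: 45 mm long along x (upright flat ends to grip), foot 50 mm and top 24 mm wide along y, 34 mm high, 0.08 kg. Origin: centre of underside. Same either way round. On the cradle its centre is at y -36 mm when it touches the roller, -51 mm at a 15 mm gap; its foot goes under the roller's side, so lower it at y -53 mm and slide it in.
- cradle: Wooden, fixed. Origin on the table under the laid roller's middle; x along the roller, z up, open low-lipped side -y, tall back arms +y. Base board 12 mm thick, x -110 to 110, y -90 to 55 mm. V-blocks 20 mm thick at x -85 and 85 (150 mm clear between): back arm to 77 mm above the table, front lip at y -30, 36 mm high. The roller's axis, when seated: y 0, z 46 mm.
Not all that is in view belongs to the job. There is more than one size of the chock; the job needs the larger.

How it is judged:
By the outcome, as a careful person would: the job done as asked, in the order asked, and still so for the second after the job is handed in, with the robot touching nothing.
It also fails if it takes over 66 s, if anything falls off the work surface, if the arm or the gripper's body presses on something with over 40 N, if the wrist force passes 120 N, or if a joint passes its speed limit or range.

### The arm

A 6-joint arm with a two-finger parallel gripper is mounted at the origin on the work surface. World frame = base frame: x ahead of the robot, y to its left, z up, the work surface at z = 0. Lengths are in mm, angles in rad, forces in N, time in s.
With the tool pointing down it reaches from about 275 to 725 mm from the base axis. Payload 5.6 kg.
Tool frame: the origin (TCP) lies at the very end of the fingers, on their centre line; the grasp point (between the pads) lies 19 mm behind it; z points along the fingers, y is the line along which they close (so a half turn about z gives the same grasp; the last joint's range is limited). The gripper opens to 85 mm and grips with 20 to 120 N. Pads are 22 mm wide; open, the fingers measure 114 mm over their backs; the gripper's body (76 mm by 85 mm) begins 54 mm behind the grasp point. The pads swing forward as they close: fully open they stand 13 mm farther back than shut.
Start: joints at [1.419, 0.255, 0.108, 0, -1.424, -0.285], TCP at [232.646, 498.366, 195.583] pointing down, gripper open.
Joint ranges: [-2.95, 2.95], [-1.21, 1.97], [-1.09, 1.5], [-2.87, 1.71], [-2.94, -0.07], [-3.05, 3.05]. Speed limits (rad/s): [2.57, 2.57, 3.14, 3.14, 3.14, 3.14].

### API

Orientations are given as a unit quaternion [w, x, y, z].
In Python, from workcell import env, eyes gives the robot as it stands.
- The arm moves only by the tool jog_arm, never from a script. Its argument "plan" is one flat list of numbers, 4 for each row, row after row: the shift along the tool's x, y, z in m, then the turn about the tool's z in rad. In form: [dx, dy, dz, spin, dx, dy, dz, spin, ...]. A call has 1 to 20 rows; each row shifts and turns the commanded pose from where the row before left it, along the tool's axes as they then stand; what a row does not reach is not made up. A row lasts 1/10 s, in which the tool goes at most 50 mm and 8.59 degrees, less where a joint would pass 70% of its speed; a pose out of reach is approached as far as the arm can. A call with a gripper value outside its range is refused whole. "grip" is the opening, from 0 (shut) to 1 (fully open), set as the call begins (left out, the last holds). The fingers move at their own pace and stop on an object; the grip force is fixed at half the most. Time passes only in rows, so rows that do not move let the fingers close. It gives the time, the measured TCP pose, the force, the opening and the grip force at its end, in the units of the state.
- env.get_obs(): the state, without advancing time (a new reading comes with each control period).
- eyes.get_image(name): name is "scene" or "top" or "wrist"; returns the picture (384x512x3 uint8, red, green, blue); there is no depth.
- eyes.calibration(name): a dict with "K" (3x3 intrinsics, pixels), "distortion" ([k1, k2, p1, p2, k3] as OpenCV has them; the pictures are not rectified), "xyz" and "rotation" of the camera in the world. Camera axes: x right, y down, z forward; pixel columns grow to the right and rows downward; lengths in mm; the calibration is good to about 2 mm. A picture is of the moment at which its call begins: read the wrist's pose just before it. calibration takes no time and is no camera call; for the wrist camera it gives the pose at the moment of the call.
- env.finish_job(): hands the job in; it is judged then, once.
The state is a dict: "clock": time; "joint_positions": joint angles; "joint_vel": joint speeds; "tau": joint torques, N m; "tcp_pos": TCP position; "orientation": TCP orientation; "contact_force": force on the tool from outside, world axes, zero at the start; "moment": the same for the moment, N m; "grip_width": finger opening in mm; "grip_force": force on a finger pad.
Only numpy, scipy, OpenCV 4.12 (cv2) and the standard library are available. Lean on these libraries where they do the work, as an engineer would, in place of code of your own. Each camera call takes 0.05 s, during which the arm holds its last target. There are 200 camera calls.

## Working session

There is one attempt and no reset: what is moved stays moved. The work goes in short steps, Python scripts to look and compute and a tool call to move; the robot and the scene stay as the last step left them, time stands still between calls to the robot, and variables do not carry over. Pictures are saved under pics/ and viewed, at most 10 in all, crops included, and the job is handed in when it is done.

Besides the shell and the picture viewer there is one more tool, called after "Emit:" by a JSON object that holds its "name" and its "arguments". jog_arm: Moves the arm, as the interface text tells. Its arguments: {"type":"object","properties":{"plan":{"type":"array","items":{"type":"number"}},"grip":{"type":"number"}},"required":["plan"]}

```bash
mkdir -p pics
cat > h.py <<'E'
import numpy as np, cv2
from workcell import env, eyes
def snap(n,f):
    im=eyes.get_image(n); cv2.imwrite('pics/'+f,im[:,:,::-1]); return im
def ray(n,uv,z,c=None):
    c=c or eyes.calibration(n); K=np.array(c["K"],float); d=np.array(c["distortion"],float)
    p=cv2.undistortPoints(np.array(uv,float).reshape(-1,1,2),K,d).reshape(-1,2)
    R=np.array(c["rotation"],float); o=np.array(c["xyz"],float)
    r=np.c_[p,np.ones(len(p))]@R.T
    return o+r*((z-o[2])/r[:,2])[:,None]
def proj(n,P,c=None):
    c=c or eyes.calibration(n); R=np.array(c["rotation"],float); o=np.array(c["xyz"],float)
    return cv2.projectPoints(np.array(P,float).reshape(-1,3),cv2.Rodrigues(R.T)[0],-R.T@o,np.array(c["K"],float),np.array(c["distortion"],float))[0].reshape(-1,2)
E
python3 - <<'E'
from h import *
a=snap('top','top0.png');b=snap('scene','s0.png')
cv2.imwrite('pics/top0b.png',cv2.resize(a[:,:,::-1],(800,600),interpolation=cv2.INTER_CUBIC))
print(eyes.calibration('top'));print(eyes.calibration('wrist'));print(env.get_obs())
E
```

```text
{'K': array([[405.51730141,   0.        , 251.61396407],
       [  0.        , 405.51730141, 192.97502411],
       [  0.        ,   0.        ,   1.        ]]), 'distortion': array([0.03497395, 0.        , 0.        , 0.        , 0.        ]), 'xyz': array([425.05945973,  -9.35311033, 833.54163474]), 'rotation': array([-0.03692525,  0.70823562, -0.70160951,  0.06915868])}
{'K': array([[272.35309274,   0.        , 260.36024926],
       [  0.        , 272.35309274, 189.02603388],
       [  0.        ,   0.        ,   1.        ]]), 'distortion': array([-0.02061186,  0.        ,  0.        ,  0.        ,  0.        ]), 'xyz': array([297.56694305, 467.0942468 , 374.20573953]), 'rotation': array([-0.07715879, -0.53121994,  0.83495462,  0.12125461])}
{'clock': 0.1, 'joint_positions': array([ 1.41860111e+00,  2.55653372e-01,  1.07137222e-01, -3.95937719e-04,
       -1.42389748e+00, -2.84608980e-01]), 'joint_vel': array([ 0.0010091 , -0.00277917,  0.00258109,  0.00048849,  0.00113927,
        0.00098017]), 'tau': array([-3.25286404e-03, -3.87603593e+01,  2.38475811e+01,  5.37788004e+00,
       -3.70406822e-03, -1.11205185e-05]), 'tcp_pos': array([232.42079373, 497.92763993, 194.80975627]), 'orientation': array([ 8.19834734e-04,  9.76238262e-01, -2.16698323e-01, -1.41884983e-04]), 'contact_force': array([ 0.38491373, -0.3148918 , -0.36037402]), 'moment': array([ 0.01043373, -0.03646857,  0.04404269]), 'grip_force': 0.0, 'grip_width': 85.14997532626278}
```

View pics/top0b.png

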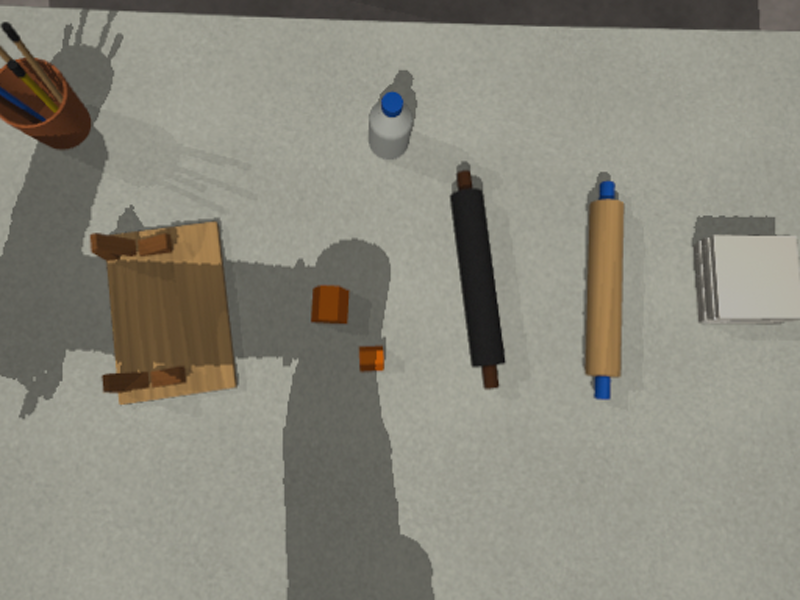

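View pics/s0.png

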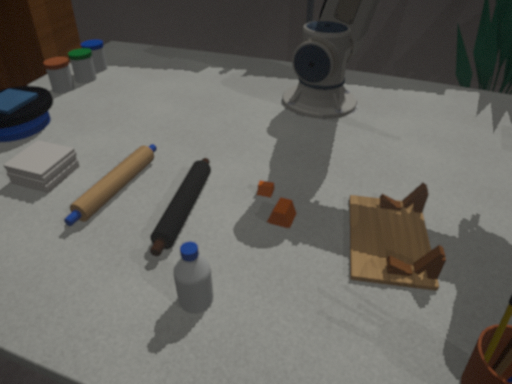

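Top view (800x600): beech roller on the right, with blue ends at about (607,182) and (602,398). The black roller is at (477,275), the large chock at (330,305) and the small one at (372,358). The cradle board's right edge runs from (218,219) to (237,386), and its open side faces right (-y).

```bash
sed -i 's/R=np.array(c\["rotation"\],float)/R=rot(c["rotation"])/' h.py
cat >> h.py <<'E'
from scipy.spatial.transform import Rotation as Ro
def rot(q): return Ro.from_quat(np.roll(np.array(q,float),-1)).as_matrix()
E
python3 - <<'E'
from h import *
s=512/800
np.set_printoptions(precision=1,suppress=True)
g=lambda n,uv,z:print(n,ray('top',np.array(uv)*s,z).tolist() if 0 else ray('top',np.array(uv)*s,z))
g('roller ends',[[607,182],[602,398]],22)
g('roller barrel',[[590,200],[623,201],[586,374],[620,377]],22)
g('cradle base corners',[[218,219],[237,386],[120,404]],12)
g('chock top',[[316,286],[348,287],[345,322],[312,320]],34)
g('chock foot',[[348,287],[345,322]],0)
g('rubber',[[464,168],[491,386]],22)
print(rot(env.get_obs()['orientation']))
a=cv2.imread('pics/top0.png')
c=np.hstack([cv2.resize(a[130:270,50:160],None,fx=3.6,fy=3.6,interpolation=2),cv2.resize(a[170:240,190:260],(400,504),interpolation=2)[:504]])
print(c.shape);cv2.imwrite('pics/crop.png',c)
E
```

```text
roller ends [[ 715.  -334.    22. ]
 [ 426.6 -314.7   22. ]]
roller barrel [[ 689.4 -310.    22. ]
 [ 688.8 -354.7   22. ]
 [ 456.9 -295.3   22. ]
 [ 453.5 -339.3   22. ]]
cradle base corners [[656.6 185.1  12. ]
 [438.7 151.1  12. ]
 [415.9 293.9  12. ]]
chock top [[565.   53.   34. ]
 [564.3  12.3  34. ]
 [519.3  15.3  34. ]
 [521.4  56.9  34. ]]
chock foot [[570.2  13.2   0. ]
 [523.3  16.4   0. ]]
rubber [[ 730.8 -140.4   22. ]
 [ 440.5 -172.    22. ]]
[[ 0.9 -0.4 -0. ]
 [-0.4 -0.9 -0. ]
 [ 0.   0.  -1. ]]
(504, 796, 3)
```

View pics/crop.png

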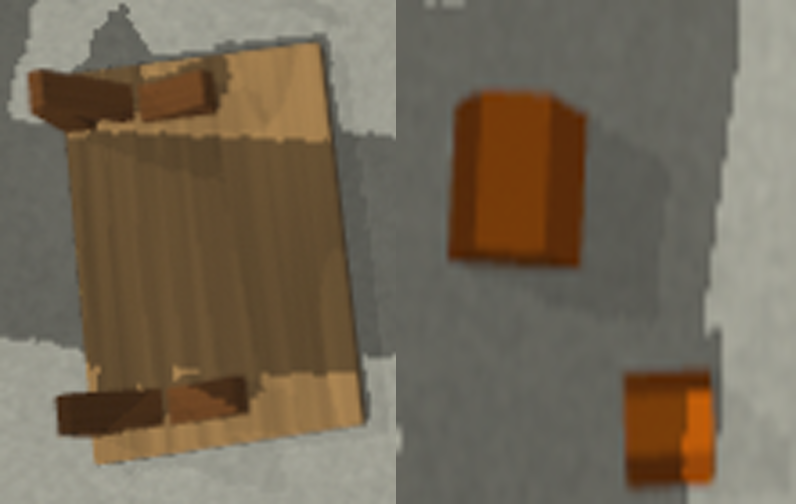

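The crop shows the cradle base corners at (322,40), (363,425) and (97,463). The chock's top face is at (481,91), (552,93), (546,252), (474,250), and its foot at (456,107), (587,112), (579,267), (448,260).

Run:
```python
from h import *
np.set_printoptions(precision=1,suppress=True)
C=np.array([[322,40],[363,425],[97,463]])/3.6+[50,130]
P=ray('top',C,12);print(P, np.linalg.norm(P[0]-P[1]),np.linalg.norm(P[2]-P[1]))
d=P[0]-P[1]; y=P[2]-P[1]
print('yaw',np.degrees([np.arctan2(d[1],d[0]),np.arctan2(-y[0],y[1])]))
t=np.arctan2(d[1]*1+(-y[0]),d[0]+y[1]); ex=np.array([np.cos(t),np.sin(t)]);ey=np.array([-ex[1],ex[0]])
cand=[P[0][:2]-110*ex+90*ey,P[1][:2]+110*ex+90*ey,P[2][:2]+110*ex-55*ey]
print('t',t,'origin',cand,np.mean(cand,0))
f=lambda a:(np.array(a)-[396,0])/[400/70,7.2]+[190,170]
T=ray('top',f([[481,91],[552,93],[546,252],[474,250]]),34);F=ray('top',f([[456,107],[587,112],[579,267],[448,260]]),0)
print(T,F,T.mean(0),F.mean(0))
o=env.get_obs();R=rot(o['orientation']);print(R)
c=eyes.calibration('wrist');Rc=rot(c['rotation']);print(R.T@(np.array(c['xyz'])-o['tcp_pos']),R.T@Rc)
```

```text
[[654.6 185.1  12. ]
 [436.7 152.7  12. ]
 [415.8 293.6  12. ]] 220.32648304533066 142.42270313100602
yaw [8.5 8.4]
t 0.14734629013000597 origin [array([532.6, 258. ]), array([532.3, 257.9]), array([532.7, 255.3])] [532.5 257.1]
[[565.9  47.8  34. ]
 [565.7  23.1  34. ]
 [521.3  24.3  34. ]
 [521.6  49.1  34. ]] [[567.1  59.1   0. ]
 [566.3  11.7   0. ]
 [521.2  13.8   0. ]
 [522.7  60.9   0. ]] [543.6  36.1  34. ] [544.3  36.4   0. ]
[[ 0.9 -0.4 -0. ]
 [-0.4 -0.9 -0. ]
 [ 0.   0.  -1. ]]
[  72.1    0.7 -179.4] [[-0.  -1.  -0.3]
 [ 1.  -0.  -0. ]
 [ 0.  -0.3  1. ]]
```

Emit:
{"name": "jog_arm", "arguments": {"plan": [0,0,0,-0.125,0,0,0,-0.125,0,0,0,-0.12], "grip": 1}}

```text
clock: 0.4
tcp_pos: [232.5, 498.1, 195.1]
orientation: [0.001, 1.0, -0.031, -0.0]
contact_force: [-0.2, -0.7, -1.1]
grip_width: 85.4
grip_force: 0.0
```

Emit:
{"name": "jog_arm", "arguments": {"plan": [0.02,0.042,0,0,0.02,0.042,0,0,0.02,0.042,0,0,0.02,0.042,0,0,0.02,0.042,0,0,0.02,0.042,0,0,0.02,0.042,0,0,0.02,0.042,0,0,0.02,0.042,0,0,0.02,0.042,0,0,0.02,0.042,0,0,0.02,0.042,0,0,0.02,0.042,0,0,0.02,0.042,0,0,0.02,0.042,0,0,0.02,0.042,0,0,0.02,0.042,0,0,0.02,0.042,0,0,0.02,0.042,0,0,0,0,0,0]}}

```text
clock: 2.4
tcp_pos: [558.4, -327.5, 191.6]
orientation: [-0.0, 0.999, -0.036, -0.003]
contact_force: [1.8, -0.5, -0.2]
grip_width: 85.4
grip_force: 0.0
```

```bash
cat >> h.py <<'E'
def go(x,y,z,phi):
    "remaining tool-frame shift (mm) and spin at the present heading"
    o=env.get_obs();R=rot(o['orientation']);p=np.arctan2(R[1,0],R[0,0])
    d=np.array([x,y,z])-o['tcp_pos']
    print('tcp',np.round(o['tcp_pos'],1),'phi',round(p,4),'tilt',np.round(R[2],3),'t',round(o['clock'],2),'q',np.round(o['joint_positions'],2),
      'shift',np.round(R.T@d,1),'after spin',np.round([np.cos(phi)*d[0]+np.sin(phi)*d[1],np.sin(phi)*d[0]-np.cos(phi)*d[1],-d[2]],1),'spin',round(p-phi,4))
E
python3 - <<'E'
from h import *
go(571,-324.5,120,-.067)
a=snap('wrist','w1.png');print(eyes.calibration('wrist'))
E
```

```text
tcp [ 558.4 -327.5  191.6] phi -0.0714 tilt [-0.005 -0.001 -1.   ] t 2.4 q [-0.29  0.46  0.4   0.   -1.51  1.79] shift [12.8 -3.8 71.5] after spin [12.4 -3.8 71.6] spin -0.0044
{'K': array([[272.35309274,   0.        , 260.36024926],
       [  0.        , 272.35309274, 189.02603388],
       [  0.        ,   0.        ,   1.        ]]), 'distortion': array([-0.02061186,  0.        ,  0.        ,  0.        ,  0.        ]), 'xyz': array([ 630.52919019, -331.20283846,  371.63380455]), 'rotation': array([-0.0980344 , -0.67450801,  0.72378105,  0.10756021])}
```

View pics/w1.png

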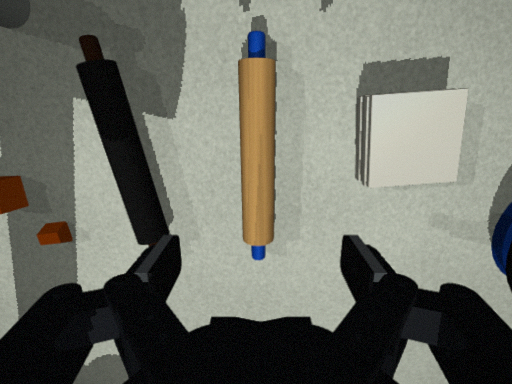

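Wrist view: beech barrel from (257,58) to (258,244), about 33 px wide. The blue handle tips are at (257,33) and (258,259), between the open fingers.

Run:
```python
from h import *
print(ray('wrist',[[257,33],[258,259],[239,59],[275,59],[243,243],[273,243]],22).round(1))
```

```text
[[ 713.  -332.1   22. ]
 [ 419.9 -311.7   22. ]
 [ 687.  -308.9   22. ]
 [ 683.9 -351.2   22. ]
 [ 447.2 -292.2   22. ]
 [ 444.3 -334.9   22. ]]
```

Emit:
{"name": "jog_arm", "arguments": {"plan": [0.01,-0.005,0.03,0,0,0,0.04,0,0,0,0.04,0,0,0,0.03,0,0,0,0.02,0,0,0,0,0,0,0,0,0]}}

```text
clock: 3.15
tcp_pos: [569.1, -318.5, 36.6]
orientation: [0.0, 0.999, -0.033, 0.0]
contact_force: [0.9, 0.1, 0.9]
grip_width: 85.4
grip_force: 0.0
```

Run:
```python
from h import *
go(569,-323,5,-.069)
```

```text
tcp [ 569.1 -318.5   36.6] phi -0.0658 tilt [ 0.     0.001 -1.   ] t 3.15 q [-0.27  0.54  0.12  0.   -1.16  1.78] shift [ 0.2  4.5 31.6] after spin [ 0.2  4.5 31.6] spin 0.0032
```

Emit:
{"name": "jog_arm", "arguments": {"plan": [0,0.0045,0.016,0.003,0,0,0.016,0,0,0,0,0]}}

```text
clock: 3.45
tcp_pos: [568.2, -322.9, 3.5]
orientation: [-0.0, 0.999, -0.035, -0.0]
contact_force: [0.3, -0.2, -1.2]
grip_width: 85.7
grip_force: 0.0
```

Emit:
{"name": "jog_arm", "arguments": {"plan": [0,0,0,0,0,0,0,0,0,0,0,0,0,0,0,0,0,0,0,0,0,0,0,0,0,0,0,0,0,0,0,0], "grip": 0}}

```text
clock: 4.25
tcp_pos: [571.2, -325.5, 8.2]
orientation: [0.002, 0.999, -0.034, 0.003]
contact_force: [-1.2, 0.4, 13.8]
grip_width: 0.3
grip_force: 7.3
```

Run:
```python
from h import *
a=snap('wrist','w2.png');b=snap('top','t2.png')
cv2.imwrite('pics/c2.png',np.hstack([a[:,:,::-1],b[60:300,240:512,::-1][:, :].repeat(1,0) if 0 else cv2.resize(b[80:272,340:484,::-1],(288,384))]))
print(env.get_obs())
```

```text
{'clock': 4.35, 'joint_positions': array([-0.27904274,  0.5646877 ,  0.09195727,  0.00341706, -1.09027891,
        1.77985274]), 'joint_vel': array([ 0.00058475, -0.00010661,  0.00097748, -0.00061951,  0.00053671,
       -0.00054917]), 'tau': array([ 4.30940380e-01, -4.37979162e+01,  1.69815695e+01,  2.80397706e+00,
        4.87017632e-01, -1.71511168e-03]), 'tcp_pos': array([ 571.26660169, -325.54377582,    8.25611695]), 'orientation': array([ 0.00241392,  0.99940619, -0.03420234,  0.00341128]), 'contact_force': array([-1.99321684, -0.54247222, 14.40430233]), 'moment': array([0.00477871, 0.54574564, 0.03922378]), 'grip_force': 7.284931764006615, 'grip_width': 0.16939258420338868}
```

View pics/c2.png

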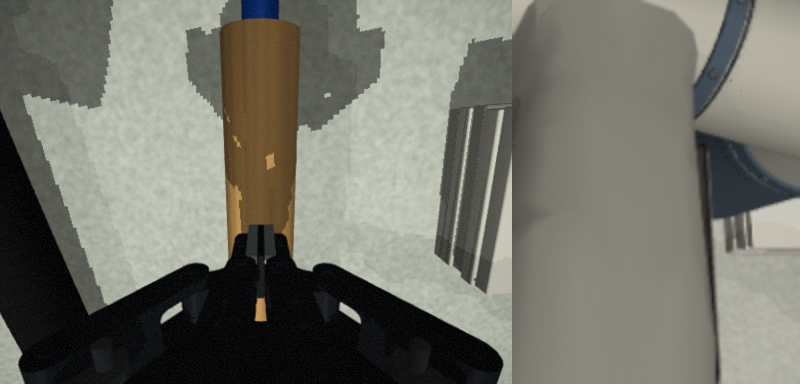

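The wrist picture shows the shut fingertips, at about (260,228), resting on top of the barrel, although the TCP reads z = 8. So the real tips end about 36 mm short of the reported TCP. I'll lift, reopen and re-measure the roller and the fingers.

Emit:
{"name": "jog_arm", "arguments": {"plan": [0,0,-0.04,0,0,0,-0.04,0,0,0,-0.03,0]}}

```text
clock: 4.65
tcp_pos: [569.1, -323.9, 116.8]
orientation: [0.001, 0.999, -0.035, 0.001]
contact_force: [0.3, -0.6, 0.7]
grip_width: -0.3
grip_force: 0.0
```

Emit:
{"name": "jog_arm", "arguments": {"plan": [0,0,0,0,0,0,0,0,0,0,0,0,0,0,0,0,0,0,0,0,0,0,0,0], "grip": 1}}

```text
clock: 5.25
tcp_pos: [568.3, -323.3, 112.9]
orientation: [-0.0, 0.999, -0.035, -0.001]
contact_force: [0.6, 0.7, 0.0]
grip_width: 84.4
grip_force: 0.0
```

Run:
```python
from h import *
go(569,-323,5,-.069)
a=snap('wrist','w3.png')
cv2.imwrite('pics/w3b.png',cv2.resize(a[:,:,::-1],(800,600),interpolation=2))
o=env.get_obs();R=rot(o['orientation'])
for k in (0,-20,-36,-50): print(k,proj('wrist',[o['tcp_pos']+R@[x,s*42.5,k] for x in (-11,11) for s in (-1,1)]).round().tolist())
```

```text
tcp [ 568.3 -323.3  112.9] phi -0.0698 tilt [-0.001 -0.    -1.   ] t 5.25 q [-0.28  0.49  0.25  0.   -1.33  1.78] shift [  0.8  -0.4 107.9] after spin [  0.7  -0.4 107.9] spin -0.0008
0 [[201.0, 229.0], [319.0, 229.0], [199.0, 200.0], [321.0, 200.0]]
-20 [[194.0, 242.0], [325.0, 242.0], [192.0, 210.0], [328.0, 210.0]]
-36 [[188.0, 254.0], [332.0, 254.0], [185.0, 220.0], [334.0, 220.0]]
-50 [[182.0, 268.0], [338.0, 268.0], [178.0, 231.0], [341.0, 231.0]]
```

View pics/w3b.png

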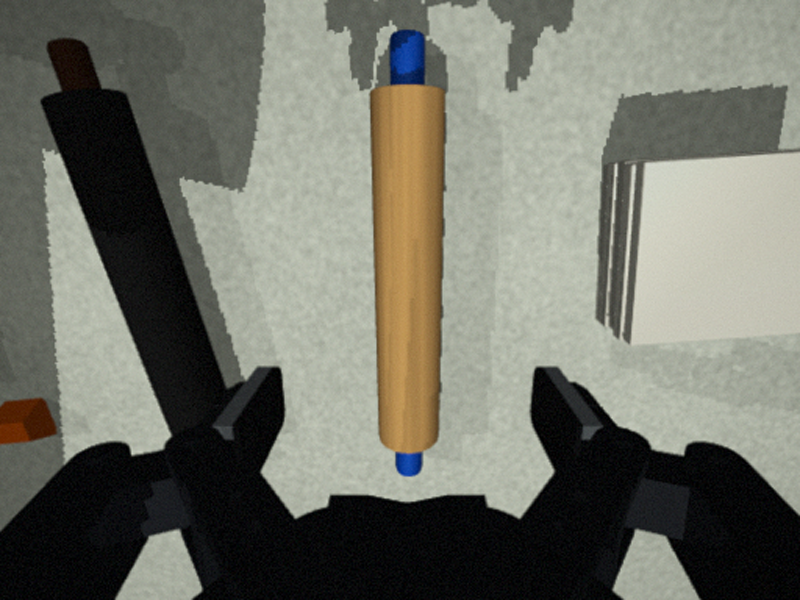

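Wrist view: barrel from (407,88) to (409,448), handle tips at (407,31) and (409,475) (800 px picture). The inner fingertips at (281,368) and (533,368) fit a point about 51 mm behind the TCP when open, which confirms the offset of about 36–38 mm.

Run:
```python
from h import *
P=ray('wrist',np.array([[407,31],[409,475],[371,90],[445,90],[380,447],[438,447]])*.64,22);print(P.round(1))
m=(P[2:4].mean(0)+P[4:].mean(0))/2;d=P[2]+P[3]-P[4]-P[5];phi=np.arctan2(d[1],d[0]);print(m,phi);
go(569,-323,-33,phi)
```

```text
[[ 715.1 -333.9   22. ]
 [ 417.7 -314.4   22. ]
 [ 686.  -310.8   22. ]
 [ 683.  -353.8   22. ]
 [ 444.1 -294.6   22. ]
 [ 441.1 -337.7   22. ]]
[ 563.55314782 -324.20946418   22.        ] -0.06660708299593227
tcp [ 568.4 -323.3  113.1] phi -0.0698 tilt [-0.001 -0.    -1.   ] t 5.3 q [-0.28  0.49  0.25 -0.   -1.33  1.78] shift [  0.7  -0.3 146.1] after spin [  0.6  -0.4 146.1] spin -0.0032
```

Emit:
{"name": "jog_arm", "arguments": {"plan": [0,0,0.04,0,0,0,0.04,0,0,0,0.02,0,0,0,0.01,0,0,0,0,0]}}

```text
clock: 5.8
tcp_pos: [567.8, -323.2, 2.4]
orientation: [-0.0, 0.999, -0.035, -0.001]
contact_force: [-0.6, 0.3, -0.2]
grip_width: 85.3
grip_force: 0.0
```

Emit:
{"name": "jog_arm", "arguments": {"plan": [0.001,0,0.01,0,0,0,0.01,0,0,0,0.008,0,0,0,0,0]}}

```text
clock: 6.2
tcp_pos: [568.7, -323.0, -25.8]
orientation: [-0.0, 0.999, -0.035, -0.001]
contact_force: [0.7, 0.7, -0.3]
grip_width: 85.7
grip_force: 0.0
```

Emit:
{"name": "jog_arm", "arguments": {"plan": [0,0,0.005,0,0,0,0.005,0,0,0,0,0,0,0,0,0]}}

```text
clock: 6.6
tcp_pos: [569.5, -323.5, -34.4]
orientation: [0.0, 0.999, -0.035, -0.0]
contact_force: [-0.1, -0.6, 0.5]
grip_width: 85.3
grip_force: 0.0
```

Emit:
{"name": "jog_arm", "arguments": {"plan": [0,0,0,0,0,0,0,0,0,0,0,0,0,0,0,0,0,0,0,0,0,0,0,0,0,0,0,0], "grip": 0}}

```text
clock: 7.3
tcp_pos: [569.9, -323.7, -33.9]
orientation: [0.0, 0.999, -0.035, 0.0]
contact_force: [-0.4, 1.0, 5.8]
grip_width: 42.7
grip_force: 61.5
```

Run:
```python
from h import *
go(569,-323,-33,-.069); print(env.get_obs()['contact_force'])
```

```text
tcp [ 569.9 -323.7  -33.9] phi -0.0696 tilt [ 0.001  0.    -1.   ] t 7.3 q [-0.28  0.61  0.05  0.   -1.01  1.78] shift [-0.9 -0.6 -0.9] after spin [-0.9 -0.6 -0.9] spin -0.0006
[-0.44426087  0.97411748  5.82653913]
```

Emit:
{"name": "jog_arm", "arguments": {"plan": [0,0,-0.01,0,0,0,-0.02,0,0,0,-0.03,0,0,0,-0.04,0,0,0,-0.04,0,0,0,-0.03,-0.04,0,0,-0.02,-0.06,0,0,0,-0.06,0,0,0,-0.057,0,0,0,0]}}

```text
clock: 8.3
tcp_pos: [569.0, -323.0, 154.9]
orientation: [-0.001, 0.997, 0.074, -0.001]
contact_force: [-0.5, 0.1, -2.8]
grip_width: 42.1
grip_force: 61.2
```

Emit:
{"name": "jog_arm", "arguments": {"plan": [0.001,-0.01,0,0,0.002,-0.02,0,0,0.002,-0.03,0,0,0.003,-0.032,0,0,0.003,-0.032,0,0,0.003,-0.032,0,0,0.003,-0.032,0,0,0.003,-0.032,0,0,0.003,-0.032,0,0,0.003,-0.032,0,0,0.003,-0.032,0,0,0.003,-0.032,0,0,0.003,-0.032,0,0,0.003,-0.032,0,0,0.003,-0.032,0,0,0.002,-0.032,0,0,0.002,-0.03,0,0,0.002,-0.026,0,0,0.001,-0.016,0,0,0,0,0,0]}}

```text
clock: 10.3
tcp_pos: [535.8, 227.5, 155.1]
orientation: [-0.0, 0.997, 0.074, -0.0]
contact_force: [0.6, -1.2, -2.3]
grip_width: 42.5
grip_force: 61.3
```

Run:
```python
from h import *
go(532.5,257.3,40,.1474); o=env.get_obs(); print(o['contact_force'],o['moment'],o['grip_width'],o['grip_force'])
a=snap('wrist','w4.png');b=snap('top','t4.png')
cv2.imwrite('pics/c4.png',cv2.resize(a[:,:,::-1],(800,600),interpolation=2))
```

```text
tcp [535.8 227.5 155.1] phi 0.1487 tilt [-0.001 -0.    -1.   ] t 10.3 q [ 0.67  0.33  0.11 -0.   -1.35  1.05] shift [  1.2 -29.9 115.1] after spin [  1.1 -29.9 115.1] spin 0.0013
[ 0.58588317 -1.1689866  -2.33893211] [-0.03315505  0.00904806 -0.02968946] 42.52265337275648 61.33425235748291
```

View pics/c4.png

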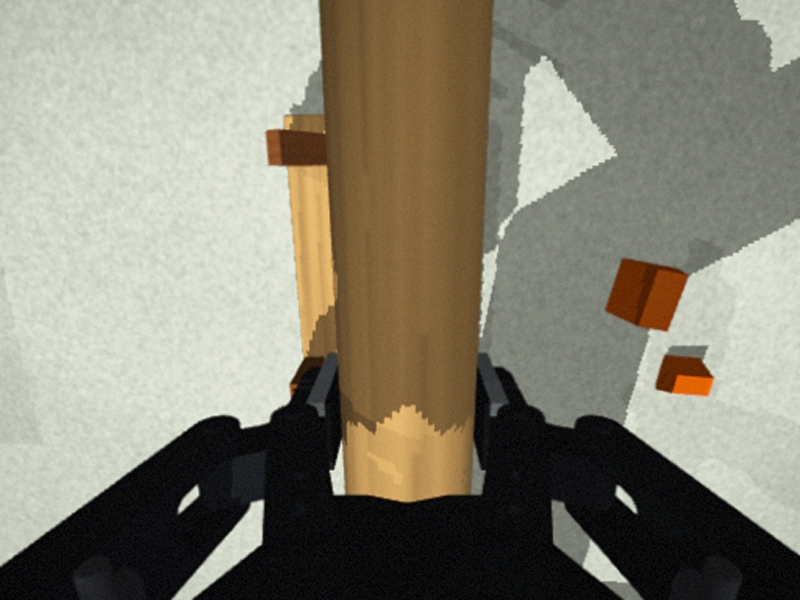

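Run:
```python
from h import *
a=cv2.imread('pics/t4.png').astype(int)
m=(a[:,:,0]>a[:,:,2]+50)&(a[:,:,0]>a[:,:,1]+30)
n,l,s,c=cv2.connectedComponentsWithStats(m.astype('uint8'))
for i in range(1,n):
  if s[i][4]>15: print(s[i],c[i],ray('top',[c[i]],211).round(1))
o=env.get_obs();R=rot(o['orientation'])
for k in (145,115): 
  P=o['tcp_pos']+R@[k,0,-56]; print(P.round(1),proj('top',[P]).round(1))
cv2.imwrite('pics/t4c.png',cv2.resize(a[0:256,0:256].astype('uint8'),(600,600),interpolation=2))
```

```text
[ 0 57 23 17 58] [ 9.10344828 64.24137931] [[717.8 342.7 211. ]]
[244  59  14  16 178] [250.51685393  66.26966292] [[727.7 -34.5 211. ]]
[ 65  89  13  13 152] [70.44078947 95.13815789] [[670.6 247.2 211. ]]
[ 79 255  15  22 273] [ 85.57142857 265.37362637] [[408.2 207.1 211. ]]
[679.7 246.8 211.3] [[71.  89.5]]
[650.  242.4 211.3] [[ 72.6 107.8]]
```

View pics/t4c.png

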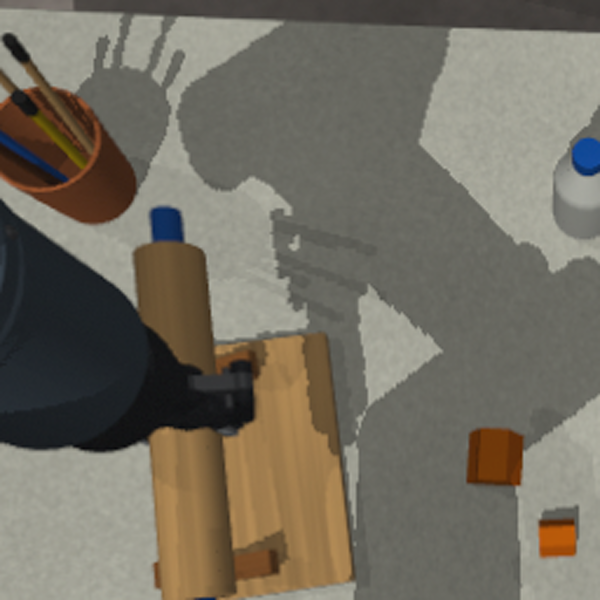

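Top view (crop ×2.34): the held roller's blue tips are at rows 89 and 277 of the full picture. The roller is clear of the pencil cup.

Run:
```python
from h import *
P=ray('top',[[70.4,88.8],[86,276.8]],217);print(P,np.linalg.norm(P[0]-P[1]))
d=P[0]-P[1];phi=np.arctan2(d[1],d[0]);o=env.get_obs();m=P.mean(0);R=rot(o['orientation'])
print('phi',phi,'mid in tool',R.T@(m-o['tcp_pos']))
```

```text
[[678.53917152 245.40411115 217.        ]
 [392.0430504  203.28527011 217.        ]] 289.5755932180141
phi 0.1459680421046318 mid in tool [ -1.15585544   1.06103179 -61.58381332]
```

Emit:
{"name": "jog_arm", "arguments": {"plan": [0.002,-0.015,0.01,0,0,-0.015,0.02,0,0,0,0.03,0,0,0,0.03,0,0,0,0.03,0,0,0,0.02,0,0,0,0.007,0,0,0,0,0,0,0,0,0]}}

```text
clock: 11.3
tcp_pos: [535.2, 255.9, 9.8]
orientation: [-0.0, 0.997, 0.073, 0.001]
contact_force: [-0.1, 0.2, -2.0]
grip_width: 42.4
grip_force: 61.5
```

Run:
```python
from h import *
go(532.5,257.3,-10,.1474); o=env.get_obs(); print(o['contact_force'],o['grip_width'])
```

```text
tcp [535.2 255.9   9.8] phi 0.1471 tilt [ 0.002 -0.001 -1.   ] t 11.3 q [ 0.71  0.46 -0.09  0.   -1.02  1.01] shift [-2.5 -1.7 19.8] after spin [-2.4 -1.7 19.8] spin -0.0003
[-0.05209527  0.21902286 -1.97654365] 42.44178948634617
```

Emit:
{"name": "jog_arm", "arguments": {"plan": [-0.0015,-0.001,0.006,0,0,0,0.005,0,0,0,0.004,0,0,0,0,0]}}

```text
clock: 11.7
tcp_pos: [532.1, 256.1, -7.1]
orientation: [0.0, 0.997, 0.073, -0.001]
contact_force: [-0.5, -0.3, -3.0]
grip_width: 42.7
grip_force: 61.5
```

Emit:
{"name": "jog_arm", "arguments": {"plan": [0,0,0.002,0,0,0,0.002,0,0,0,0,0]}}

```text
clock: 12.0
tcp_pos: [533.2, 257.0, -8.6]
orientation: [-0.0, 0.997, 0.074, 0.001]
contact_force: [-4.3, 1.0, 7.7]
grip_width: 42.5
grip_force: 62.4
```

Emit:
{"name": "jog_arm", "arguments": {"plan": [0,0,0.001,0,0,0,0,0]}}

```text
clock: 12.2
tcp_pos: [533.4, 257.2, -8.8]
orientation: [-0.001, 0.997, 0.074, 0.001]
contact_force: [-6.0, -0.3, 11.9]
grip_width: 42.2
grip_force: 63.0
```

Emit:
{"name": "jog_arm", "arguments": {"plan": [0,0,0,0,0,0,0,0,0,0,0,0,0,0,0,0,0,0,0,0,0,0,0,0,0,0,0,0], "grip": 1}}

```text
clock: 12.9
tcp_pos: [532.6, 256.4, -11.5]
orientation: [0.0, 0.997, 0.074, -0.0]
contact_force: [-0.1, -0.6, 0.7]
grip_width: 85.0
grip_force: 0.0
```

Emit:
{"name": "jog_arm", "arguments": {"plan": [0,0,-0.01,0,0,0,-0.02,0,0,0,-0.04,0,0,0,-0.04,0,0,0,-0.04,0,0,0,-0.02,0,0,0,0,0,0,0,0,0]}}

```text
clock: 13.7
tcp_pos: [532.5, 256.6, 159.3]
orientation: [-0.001, 0.997, 0.074, 0.0]
contact_force: [-0.6, 0.0, -0.4]
grip_width: 85.2
grip_force: 0.0
```

Run:
```python
from h import *
go(543.5,36.3,100,-.035)
a=snap('wrist','w5.png')
cv2.imwrite('pics/c5.png',cv2.resize(a[:,:,::-1],(800,600),interpolation=2))
```

```text
tcp [532.5 256.6 159.3] phi 0.1472 tilt [ 0.001 -0.001 -1.   ] t 13.7 q [ 0.71  0.35  0.15 -0.   -1.37  1.01] shift [-21.5 219.5  59. ] after spin [ 18.7 219.7  59.3] spin 0.1822
```

View pics/c5.png

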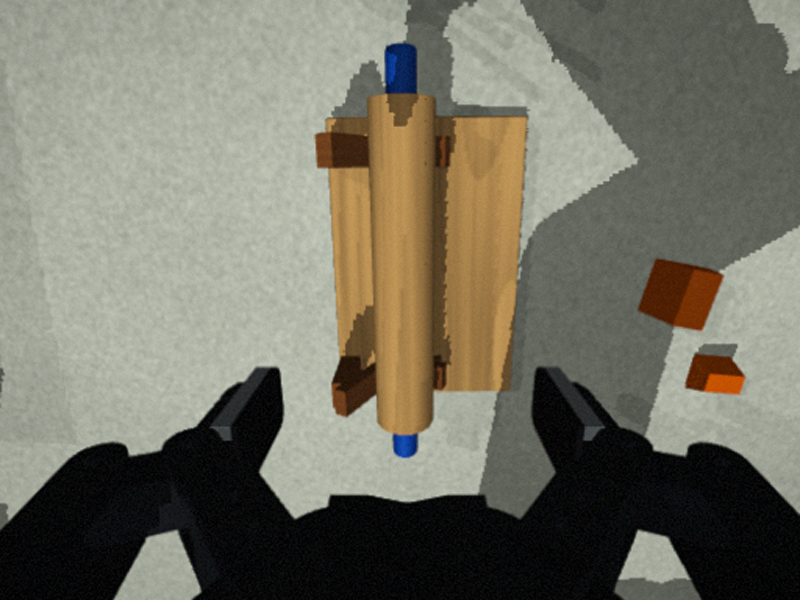

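Emit:
{"name": "jog_arm", "arguments": {"plan": [0,0,0,0.146,0,0,0,0.146,0,0,0,0.146,0,0,0,0.146,0,0,0,0.146,0,0,0,0.146,0,0,0,0.146,0,0,0,0.146,0,0,0,0.146,0,0,0,0.146,0,0,0,0.146,0,0,0,0.147,0.0314,-0.0027,0,0,0.0314,-0.0027,0,0,0.0314,-0.0027,0,0,0.0314,-0.0027,0,0,0.0314,-0.0027,0,0,0.0314,-0.0027,0,0,0.0314,-0.0027,0,0,0,0,0,0]}}

```text
clock: 15.75
tcp_pos: [542.8, 32.9, 157.4]
orientation: [-0.001, -0.693, 0.721, 0.0]
contact_force: [-0.3, 0.1, -0.3]
grip_width: 85.7
grip_force: 0.0
```

Emit:
{"name": "jog_arm", "arguments": {"plan": [0,0,0.02,0,0,0,0.04,0,0,0,0.02,0,0,0,0,0,0,0,0,0]}}

```text
clock: 16.25
tcp_pos: [543.8, 36.2, 78.7]
orientation: [-0.001, -0.695, 0.719, -0.0]
contact_force: [0.6, -0.0, 0.7]
grip_width: 85.5
grip_force: 0.0
```

Run:
```python
from h import *
go(543.5,36.3,-29,-1.606)
c=eyes.calibration('wrist');a=snap('wrist','w6.png')
cv2.imwrite('pics/c6.png',cv2.resize(a[:,:,::-1],(800,600),interpolation=2))
```

```text
tcp [543.8  36.2  78.7] phi -1.6051 tilt [ 0.001  0.001 -1.   ] t 16.25 q [ 0.35  0.31 -0.12  0.   -1.14 -0.39] shift [ -0.2   0.2 107.7] after spin [-1.000e-01  3.000e-01  1.077e+02] spin 0.0009
```

View pics/c6.png

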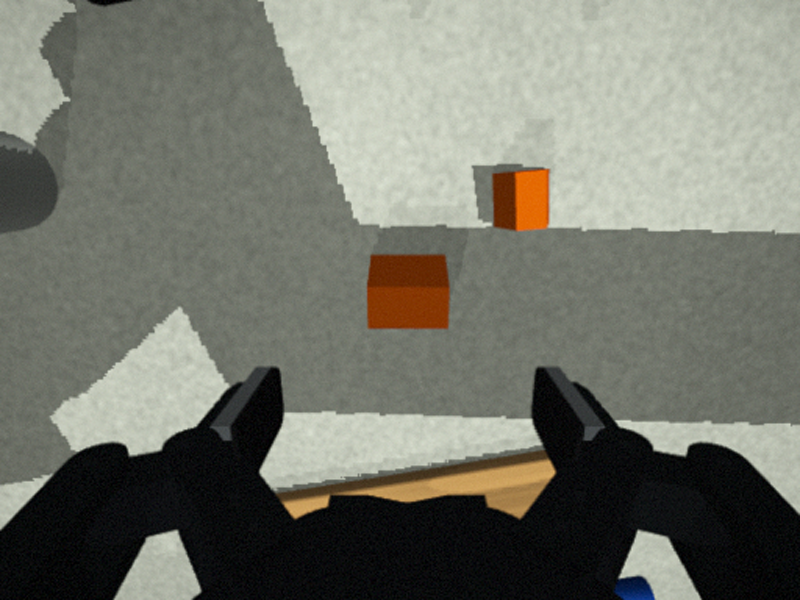

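Wrist view: the chock's top face is (371,287), (447,287), (449,328), (368,328), centred between the fingers and square to them. The small chock is clear at (521,200).

Run:
```python
from h import *
P=ray('wrist',np.array([[369.5,287],[447,287],[449,328],[368,328]])*.64,34);print(P.round(1),P.mean(0),np.linalg.norm(P[2]-P[3]),np.linalg.norm(P[1]-P[2]))
d=P[3]-P[2]+P[0]-P[1]; print(np.arctan2(d[1],d[0]))
m=P.mean(0); go(m[0],m[1],-29,-1.606)
```

```text
[[564.4  25.1  34. ]
 [521.9  26.6  34. ]
 [521.   50.7  34. ]
 [566.7  49.1  34. ]] [543.49222577  37.86255296  34.        ] 45.74874883245879 24.082832263729347
-0.03461797315205354
tcp [544.6  36.3  79.6] phi -1.6051 tilt [ 0.    -0.001 -1.   ] t 16.3 q [ 0.35  0.31 -0.12  0.   -1.14 -0.39] shift [ -1.5   1.3 108.6] after spin [ -1.5   1.1 108.6] spin 0.0009
```

Emit:
{"name": "jog_arm", "arguments": {"plan": [-0.001,0,0.02,0,0,0,0.03,0,0,0,0.03,0,0,0,0.02,0,0,0,0.007,0,0,0,0,0]}}

```text
clock: 16.9
tcp_pos: [544.3, 37.2, -28.0]
orientation: [0.0, -0.695, 0.719, -0.0]
contact_force: [-1.3, -0.8, 0.3]
grip_width: 85.6
grip_force: 0.0
```

Emit:
{"name": "jog_arm", "arguments": {"plan": [0,0,0,0,0,0,0,0,0,0,0,0,0,0,0,0,0,0,0,0,0,0,0,0,0,0,0,0], "grip": 0}}

```text
clock: 17.6
tcp_pos: [545.0, 37.4, -27.0]
orientation: [0.001, -0.695, 0.719, -0.001]
contact_force: [-0.7, -0.1, 5.8]
grip_width: 43.9
grip_force: 62.5
```

Run:
```python
from h import *
go(543.5,36.3,-29,-1.606)
t=.1474; ex=np.array([np.cos(t),np.sin(t)]); ey=np.array([-ex[1],ex[0]])
g=np.array([532.5,257.3])-56*ey; print('pre',g); go(g[0],g[1],80,t-np.pi/2)
```

```text
tcp [545.   37.4 -27. ] phi -1.6053 tilt [-0.001 -0.003 -1.   ] t 17.6 q [ 0.36  0.42 -0.26  0.   -0.88 -0.39] shift [1.1 1.5 2. ] after spin [1.1 1.5 2. ] spin 0.0007
pre [540.72454223 201.90724862]
tcp [545.   37.4 -27. ] phi -1.6053 tilt [-0.001 -0.003 -1.   ] t 17.6 q [ 0.36  0.42 -0.26  0.   -0.88 -0.39] shift [-164.4    9.7 -106.9] after spin [-163.4  -19.9 -107. ] spin -0.1819
```

Emit:
{"name": "jog_arm", "arguments": {"plan": [0,0,-0.02,0,0,0,-0.03,0,0,0,-0.04,0,0,0,-0.017,-0.06,0,0,0,-0.062,0,0,0,-0.06,-0.02,-0.002,0,0,-0.03,-0.004,0,0,-0.033,-0.004,0,0,-0.03,-0.004,0,0,-0.03,-0.004,0,0,-0.02,-0.002,0,0,0,0,0,0,0,0,0,0]}}

```text
clock: 19.0
tcp_pos: [539.4, 201.3, 78.4]
orientation: [0.0, 0.757, -0.653, -0.0]
contact_force: [-0.4, -0.0, -0.4]
grip_width: 44.0
grip_force: 61.6
```

Run:
```python
from h import *
go(540.7,201.9,-15,.1474-np.pi/2); print(env.get_obs()['grip_width'])
# roller/cradle check from top picture
a=snap('top','t7.png'); cv2.imwrite('pics/t7c.png',cv2.resize(a[60:316,0:256,::-1],(600,600),interpolation=2))
# cradle check from w5 pose
```

```text
tcp [539.4 201.3  78.4] phi -1.423 tilt [ 0.     0.001 -1.   ] t 19.0 q [ 0.63  0.37 -0.04 -0.   -1.17 -0.48] shift [-0.4 -1.4 93.4] after spin [-0.4 -1.4 93.4] spin 0.0004
43.97120743366665
```

View pics/t7c.png

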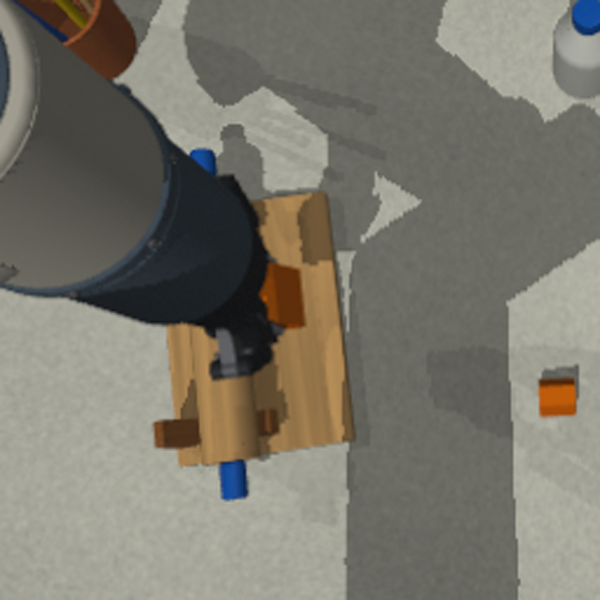

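Top crop: roller tips at (202,150) and (234,498), with the chock held at (283,297) above the open side.

Run:
```python
from h import *
k=600/256
P=ray('top',np.array([[202,150],[234,498]])/k+[0,60],52);m=P.mean(0);t=.1474
ex=np.array([np.cos(t),np.sin(t)]);ey=np.array([-ex[1],ex[0]]);d=m[:2]-[532.5,257.3]
q=P[0]-P[1];print(P.round(1),np.linalg.norm(q),np.arctan2(q[1],q[0]),'cradle frame',d@ex,d@ey)
```

```text
[[675.5 279.1  52. ]
 [391.  235.8  52. ]] 287.80389546700525 0.15113786062828463 cradle frame 0.7625151627526041 0.06396300659365706
```

Emit:
{"name": "jog_arm", "arguments": {"plan": [0,-0.001,0.02,0,0,0,0.03,0,0,0,0.02,0,0,0,0.01,0,0,0,0.006,0,0,0,0,0]}}

```text
clock: 19.65
tcp_pos: [540.8, 200.9, -7.4]
orientation: [0.0, 0.757, -0.653, 0.0]
contact_force: [0.2, -0.7, -1.5]
grip_width: 43.7
grip_force: 61.6
```

Emit:
{"name": "jog_arm", "arguments": {"plan": [0,0,0.002,0,0,0,0.002,0,0,0,0.002,0,0,0,0,0]}}

```text
clock: 20.05
tcp_pos: [540.7, 201.4, -13.4]
orientation: [-0.0, 0.757, -0.653, -0.0]
contact_force: [-0.5, 0.2, -1.6]
grip_width: 44.1
grip_force: 61.6
```

Emit:
{"name": "jog_arm", "arguments": {"plan": [0,0,0.0015,0,0,0,0,0]}}

```text
clock: 20.25
tcp_pos: [540.8, 201.5, -14.9]
orientation: [-0.0, 0.757, -0.653, 0.0]
contact_force: [0.0, 0.1, -1.3]
grip_width: 43.9
grip_force: 61.6
```

Emit:
{"name": "jog_arm", "arguments": {"plan": [0,0,0.001,0,0,0,0,0]}}

```text
clock: 20.45
tcp_pos: [540.8, 201.4, -15.0]
orientation: [-0.0, 0.757, -0.653, 0.0]
contact_force: [-2.5, -1.1, 5.2]
grip_width: 43.9
grip_force: 62.2
```

Emit:
{"name": "jog_arm", "arguments": {"plan": [-0.003,0,0,0,-0.003,0,0,0,-0.003,0,0,0,-0.003,0,0,0,0,0,0,0]}}

```text
clock: 20.95
tcp_pos: [539.9, 213.4, -15.0]
orientation: [-0.001, 0.757, -0.653, 0.001]
contact_force: [1.0, -1.5, 5.7]
grip_width: 43.7
grip_force: 62.4
```

Emit:
{"name": "jog_arm", "arguments": {"plan": [-0.002,0,0,0,-0.001,0,0,0,0,0,0,0]}}

```text
clock: 21.25
tcp_pos: [539.5, 216.1, -15.0]
orientation: [-0.0, 0.757, -0.653, 0.001]
contact_force: [0.3, -2.6, 5.8]
grip_width: 43.8
grip_force: 62.4
```

Emit:
{"name": "jog_arm", "arguments": {"plan": [-0.001,0,0,0,-0.001,0,0,0,0,0,0,0]}}

```text
clock: 21.55
tcp_pos: [539.2, 218.0, -15.0]
orientation: [-0.0, 0.757, -0.653, 0.001]
contact_force: [0.8, -3.6, 5.4]
grip_width: 44.1
grip_force: 62.4
```

Emit:
{"name": "jog_arm", "arguments": {"plan": [0,0,0,0,0,0,0,0,0,0,0,0,0,0,0,0,0,0,0,0,0,0,0,0,0,0,0,0], "grip": 1}}

```text
clock: 22.25
tcp_pos: [538.2, 218.2, -16.0]
orientation: [0.0, 0.757, -0.653, -0.0]
contact_force: [-0.0, -0.6, -0.9]
grip_width: 85.4
grip_force: 0.0
```

Emit:
{"name": "jog_arm", "arguments": {"plan": [0,0,-0.01,0,0,0,-0.02,0,0,0,-0.04,0,0,0,-0.04,0,0,0,-0.04,0,0.02,0,-0.02,0,0.04,0,0,0,0.04,0,0,0,0.04,0,0,0,0.04,0,0,0,0.04,0,0,0,0.04,0,0,0,0.03,0,0,0,0,0,0,0,0,0,0,0]}}

```text
clock: 23.75
tcp_pos: [580.7, -69.3, 154.6]
orientation: [-0.0, 0.757, -0.654, 0.0]
contact_force: [-0.3, -0.5, 0.6]
grip_width: 85.2
grip_force: 0.0
```

Run:
```python
from h import *
print(env.get_obs()['clock'])
a=snap('top','t8.png'); b=snap('scene','s8.png')
cv2.imwrite('pics/c8.png',np.hstack([cv2.resize(a[100:300,50:180,::-1],(390,600),interpolation=2),cv2.resize(b[150:330,320:480,::-1],(410,600),interpolation=2)]))
```

```text
23.75
```

View pics/c8.png

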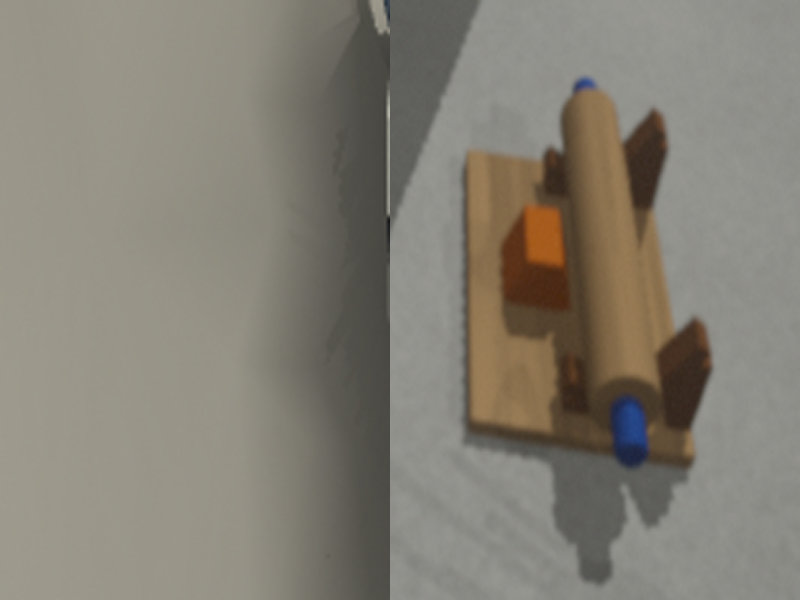

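The scene view shows the roller in both Vs. The chock stands flat beside it, between the V-blocks, with its top face at (527,207), (561,207), (565,264), (527,260). I'll check the gap numerically.

Run:
```python
from h import *
C=(np.array([[527,207],[561,207],[565,264],[527,260]])-[390,0])/[410/160,600/180]+[320,150]
P=ray('scene',C,46);t=.1474;ex=np.array([np.cos(t),np.sin(t)]);ey=np.array([-ex[1],ex[0]])
d=P[:,:2]-[532.5,257.3];print(np.c_[d@ex,d@ey].round(1),(d@ex).mean(),(d@ey).mean())
# roller tips in same picture as reference
Q=ray('scene',(np.array([[585,78],[630,465]])-[390,0])/[410/160,600/180]+[320,150],48)[:,:2]-[532.5,257.3]
print(np.c_[Q@ex,Q@ey].round(1))
```

```text
[[-18.  -51. ]
 [-22.7 -26.5]
 [ 23.7 -27.1]
 [ 25.5 -53. ]] 2.1073042337474917 -39.36954208107453
[[-150.1    1.9]
 [ 153.8    1.1]]
```

Chock centre is at y ≈ -39 to -40 mm, a gap of about 4 mm, and it is parallel to the roller. The roller is centred.

```bash
python3 -c "
from h import *
print(env.finish_job())"
```

```text
the job is handed in; nothing more can be done
None
```

The job is handed in at about 24 s: by my measurements the beech roller lies centred in both Vs (within about 1 mm) and the large chock stands flat and parallel beside it with a gap of about 4 mm, but my first grasp missed and pressed on the roller's top with about 14 N (the fingertips end about 36 mm short of the reported TCP), and I viewed 12 pictures against the limit of 10.

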